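Clear the gluing jig, then hold its spring jaw open at the mark

ROBOT

A 6-joint arm with a two-finger parallel gripper is mounted at the origin on the work surface. World frame = base frame: x ahead of the robot, y to its left, z up, the work surface at z = 0. Lengths are in m, angles in degrees, forces in N, time in s.
With the tool pointing down it reaches from about 0.3 to 0.85 m from the base axis. Payload 5.4 kg.
Tool frame: the origin (TCP) lies midway between the tips of the shut fingers; the grasp point (between the pads) lies 19 mm behind it (bot.grip_depth is the distance from the TCP to the grasp point, in m); z points along the fingers, y is the line along which they close (so a half turn about z gives the same grasp; the last joint's range is limited). The gripper opens to 85 mm and grips with 20 to 120 N. Pads are 22 mm wide; open, the fingers measure 114 mm over their backs; the gripper's body (76 mm by 85 mm) begins 54 mm behind the grasp point. The pads swing forward as they close: fully open they stand 13 mm farther back than shut.
Start: joints at [51.331, 9.076, 91.501, -0, 79.423, -12.038], TCP at [0.258, 0.514, 0.231] pointing down, gripper open.
Joint ranges: [-166.64, 166.64], [-54.1, 131.32], [10.49, 154.53], [-73.88, 253.88], [9.74, 151.15], [-171.62, 171.62]. Speed limits (degrees/s): [147.25, 147.25, 180, 180, 180, 180].

INTERFACE

Orientations are given as [roll, pitch, yaw] about the fixed x, y, z axes, in that order (R = Rz(yaw) Ry(pitch) Rx(roll)).
In Python, from station import sense, vision, order, bot gives the robot as it stands.
- The arm moves only by the tool step_arm, never from a script. Its argument "targets" is a list of rows, each an object with "linear": the shift along the tool's x, y, z in cm, a list of three; "twist": the turn, a rotation vector about the tool's x, y, z in degrees, a list of three; "jaw": the finger opening in cm, from 0 to 8.54. In form: [{"linear": [x, y, z], "twist": [wx, wy, wz], "jaw": jaw}, ...]. A call has 1 to 12 rows; each row shifts and turns the commanded pose from where the row before left it, along the tool's axes as they then stand; what a row does not reach is not made up. A row lasts 1/10 s, in which the tool goes at most 50 mm and 8.59 degrees, less where a joint would pass 70% of its speed; a pose out of reach is approached as far as the arm can. A call with a gripper value outside its range is refused whole. The fingers move at their own pace and stop on an object; "newtons" is the grip in N (left out, the last holds). Time passes only in rows, so rows that do not move let the fingers close. It gives the time, the measured TCP pose, the force, the opening and the grip force at its end, in the units of the state.
- sense(): the state, without advancing time (a new reading comes with each control period).
- vision.camera(name): name is "scene" or "top"; returns a dict with "color" (480x640x3 uint8, red, green, blue), "K" (3x3 intrinsics, pixels), "k1" (the pictures are not rectified: a ray, as slopes to the right and down, at radius r is drawn at 1 + k1 r^2 times it, then the intrinsics apply), "eye" and "attitude" of the camera in the world. Camera axes: x right, y down, z forward; pixel columns grow to the right and rows downward; lengths in m; the calibration is good to about 2 mm. A picture is of the moment at which its call begins. There is no depth.
- order.close_job(): hands the job in; it is judged then, once.
The state is a dict: "time": time; "joints": joint angles; "qvel": joint speeds; "joint_efforts": joint torques, N m; "position": TCP position; "tool_rot": TCP orientation; "ft_force": force on the tool from outside, world axes, zero at the start; "torque": the same for the moment, N m; "grip_width": finger opening in m; "grasp_force": force on a finger pad.
Only numpy, scipy, OpenCV 4.12 (cv2) and the standard library are available. Lean on these libraries where they do the work, as an engineer would, in place of code of your own. Each camera call takes 0.05 s, during which the arm holds its last target. There are 200 camera calls.

TASK

Clear the gluing jig for the next gift box: with the scraper block in the gripper, sweep all four wooden offcuts off the grey plate into the tray on its right side (do not touch the offcuts with the fingers), then stand the scraper back upright on the table, off the jig. Next take the spring jaw by its upright knob, pull it out towards the robot until its pointer is in line with the ridge of the steel rider on the scale rail, and finish there while still holding it, since the spring would pull it back: do not let go at the end. Leave everything else on the table where it stands.

Things in the scene. Friction and masses are not known exactly. Their poses are not given: they have to be found in the camera images.
- jig: Gluing jig, fixed. Origin on the table top; x axis from front (robot's side) to back, y left. Grey plate, top 30 mm above the table, x -130 to 200, y -85 to 125 mm. On it: spring housing (x 85 to 195, y -50 to 50 mm, top 75 mm above the table), sliding jaw in front of it, scale rail at the left edge; tray along the right edge. Offcuts lie within x -75 to 15, y -60 to 35 mm.
- tray_in (a point): Centre of the offcuts tray's inner floor, 5 mm above the table; axes as the jig's. Open on top, inside 188 mm along x, 119 mm along y; its +y side is the plate's edge (25 mm above the tray floor), the other walls end 28 mm above the table and are 6 mm thick.
- jaw (a joint): How far the jaw is drawn out, m: 0 = home (where it starts), growing as it is pulled along the jig's -x; end stop 0.100. The spring pulls back with 3.6 N at home and 0.9 N more per 10 mm, and returns the jaw when let go. The jaw: a wooden bar 30 mm along x, 150 mm along y, top 59 mm above the table; at home its front face is at jig x = 45 mm.
- knob (a point): Centre of the upright round wooden peg on the middle of the jaw, the handle to pull it by: 26 mm across, 50 mm tall. The point is half-way up, 84 mm above the table; its foot is on the jaw's top. It travels with the jaw. At home it is at jig x = +60 mm, y = 0.
- pointer (a point): Tip of the steel pointer at the jaw's left end, over the scale rail, 50 mm above the table; 112 mm to the left of the knob's axis and level with it along the jig's x. It travels with the jaw.
- mark (a point): The mark: thin ridge on top of a small dark steel rider (10 x 22 mm) clipped to the scale rail (jig y = 104 to 120 mm). 43 mm above the table, fixed during the job, 45 to 80 mm in front of the pointer's home place; axes as the jig's, the ridge runs along y. The pointer passes over it.
- scraper_mid (a point): Middle of the wooden scraper block, 30 mm above its underside. Foot 110 mm (its x) by 46 mm (its y), 12 mm high; on it a grip rib 84 mm long, 24 mm wide (its y), from 12 to 60 mm above the underside; 100 to 210 g. It starts upright on the table to the left of the jig.
- offcut1: Small loose wooden offcut, block 24 x 18 x 12 mm, about 12 g, on the jig's plate in front of the jaw; origin at the centre of its underside, z up.
- offcut2: Small loose wooden offcut, bar 26 x 14 x 14 mm, about 12 g, on the jig's plate in front of the jaw; origin at the centre of its underside, z up.
- offcut3: Small loose wooden offcut, disc 22 mm across, 12 mm high, about 12 g, on the jig's plate in front of the jaw; origin at the centre of its underside, z up.
- offcut4: Small loose wooden offcut, square 20 x 20 x 12 mm, about 12 g, on the jig's plate in front of the jaw; origin at the centre of its underside, z up.
- gift_box_left: Bystander: red six-sided open card gift box with a zig-zag rim, about 80 mm across and 90 mm tall, standing on the left of the table; origin at the centre of its underside.
- gift_box_right: Bystander: the same kind of red gift box, standing on the right of the table; origin at the centre of its underside.
- tape_roll: Bystander: roll of clear tape lying flat, 90 mm across, 22 mm high; origin at the centre of its underside.
- glue_stick: Bystander: white glue stick, 29 mm across, 92 mm tall, standing on the back left of the jig's plate beside the spring housing; origin at the centre of its underside.
- scissors: Bystander: open-handled scissors lying flat, about 160 mm long, 8 mm high; origin at the pivot, underside.
- ruler: Bystander: wooden ruler lying flat, 210 x 30 x 5 mm; origin at the centre of its underside.
- bead_jar: Bystander: clear jar with a lid, 68 mm across, 85 mm tall; origin at the centre of its underside.

How it is judged:
By the outcome, as a careful person would: the job done as asked, in the order asked, and still so for the second after the job is handed in, while the arm keeps its last pose, push and grip.
It also fails if it takes over 61 s, if anything falls off the work surface, if the arm or the gripper's body presses on something with over 40 N, if the wrist force passes 120 N, or if a joint passes its speed limit or range.

## Working session

There is one attempt and no reset: what is moved stays moved. The work goes in short steps, Python scripts to look and compute and a tool call to move; the robot and the scene stay as the last step left them, time stands still between calls to the robot, and variables do not carry over. Pictures are saved under pics/ and viewed, at most 10 in all, crops included, and the job is handed in when it is done.

Besides the shell and the picture viewer there is one more tool, called after ">>>" as name(argument=value, ...), one argument or row to a line, values as JSON. step_arm: Moves the arm, as the interface text tells. Its arguments: {"type":"object","properties":{"targets":{"type":"array","items":{"type":"object","properties":{"linear":{"type":"array","items":{"type":"number"}},"twist":{"type":"array","items":{"type":"number"}},"jaw":{"type":"number"}}}},"newtons":{"type":"number"}},"required":["targets"]}

```bash
mkdir -p pics; ls; python3 - <<'E'
from station import sense, vision, order, bot
import cv2
s=sense();print(s)
for n in("scene","top"):
    c=vision.camera(n);cv2.imwrite(f"pics/{n}0.png",c["color"][...,::-1]);print(n,c["K"],c["k1"],c["eye"],c["attitude"])
E
```

```text
pics
{'time': 0.0, 'joints': array([ 5.13301438e+01,  9.11230788e+00,  9.15740422e+01,  1.28827123e-03,
        7.94214280e+01, -1.20359597e+01]), 'qvel': array([-0.0389281 ,  0.01683531,  0.05893177,  0.02439516, -0.05059861,
       -0.04633692]), 'joint_efforts': array([ 7.30541251e-04, -3.95992613e+01, -3.31425548e+01, -2.59306944e-04,
        8.35403771e-03,  2.67954209e-05]), 'position': array([0.25737635, 0.5135072 , 0.23030391]), 'tool_rot': array([-1.79894855e+02, -2.37125804e-02,  1.53365844e+02]), 'ft_force': array([ 0.19302629, -0.19510075,  0.01418721]), 'torque': array([-0.00318564, -0.02656696, -0.00236332]), 'grasp_force': 0.0, 'grip_width': 0.08552345795366909}
scene [[503.18127296   0.         309.67290205]
 [  0.         503.18127296 237.13444894]
 [  0.           0.           1.        ]] 0.021562194360198184 [0.9011323  0.40775713 0.92690259] [-1.47293758e+02  6.61534678e-02  1.38492679e+02]
top [[621.58553666   0.         310.78220806]
 [  0.         621.58553666 239.82591864]
 [  0.           0.           1.        ]] 0.03807214111468602 [ 0.37333128 -0.04492208  1.45322509] [-174.41323017    1.36003893  -89.84867387]
```

View pics/top0.png

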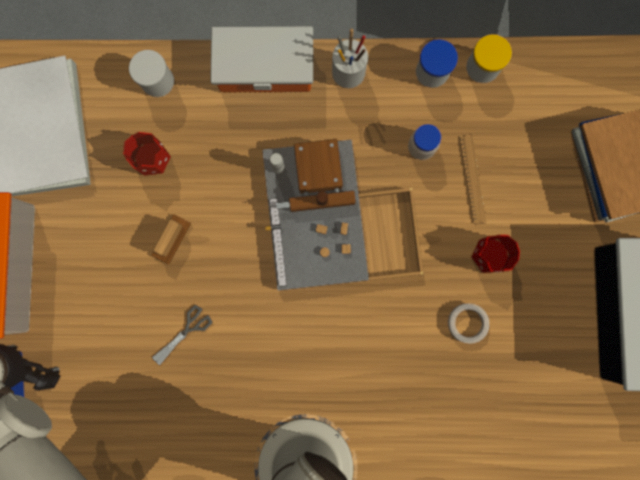

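View pics/scene0.png

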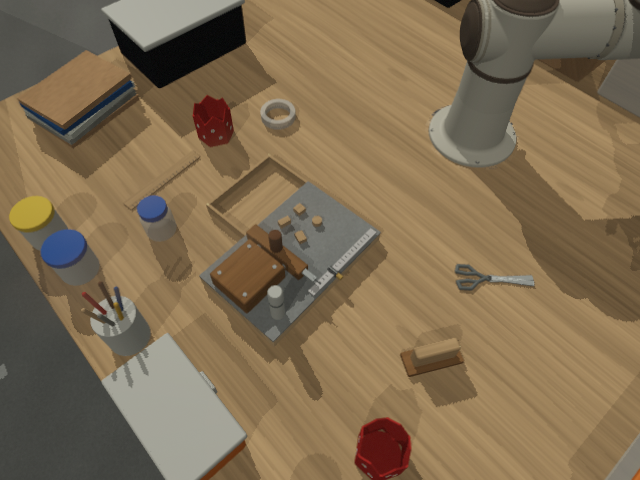

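Top view: jig plate corners at about (263,151), (352,141), (367,280), (279,288). Scraper at (170,239), offcuts near (320–347, 228–252), tray on the right. The scene view agrees with this. I'll enlarge both for corner detail.

```bash
python3 - <<'E'
import cv2
t=cv2.imread("pics/top0.png");s=cv2.imread("pics/scene0.png")
def crop(im,x0,y0,w,h,k,fn):
    c=cv2.resize(im[y0:y0+h,x0:x0+w],None,fx=k,fy=k,interpolation=cv2.INTER_CUBIC)
    for i in range(0,w,20): cv2.putText(c,str(x0+i),(i*k,8),0,.3,(0,255,255),1);cv2.line(c,(i*k,10),(i*k,15),(0,255,255),1)
    for j in range(0,h,20): cv2.putText(c,str(y0+j),(0,j*k+4),0,.3,(0,255,255),1)
    cv2.imwrite(fn,c)
crop(t,240,135,190,158,4,"pics/topc.png") if 0 else crop(t,240,135,190,150,4,"pics/topc.png")
crop(s,195,150,200,150,4,"pics/scc.png")
a=t[205:270,140:200];b=s[330:385,390:475]
a=cv2.resize(a,None,fx=6,fy=6,interpolation=2);b=cv2.resize(b,None,fx=5,fy=5,interpolation=2)
import numpy as np
m=np.zeros((400,800,3),np.uint8);m[:390,:360]=a;m[:275,365:790]=b;cv2.imwrite("pics/scr.png",m)
E
cat > h.py <<'E'
from station import sense, vision, order, bot
import numpy as np, cv2
from scipy.spatial.transform import Rotation as R
from scipy.optimize import least_squares
CAM={"scene":(503.18127,(309.6729,237.13445),.021562194,[.9011323,.40775713,.92690259],[-147.293758,.0661534678,138.492679]),
"top":(621.585537,(310.782208,239.825919),.03807214,[.37333128,-.04492208,1.45322509],[-174.41323,1.36003893,-89.84867387])}
def proj(n,P):
    f,c,k,e,a=CAM[n];p=R.from_euler("xyz",a,degrees=True).inv().apply(np.atleast_2d(P)-e)
    u=p[:,:2]/p[:,2:];u=u*(1+k*(u**2).sum(1,keepdims=True));return u*f+c
def ray(n,px,z):
    f,c,k,e,a=CAM[n];d=(np.atleast_2d(px)-c)/f;u=d.copy()
    for _ in range(5):u=d/(1+k*(u**2).sum(1,keepdims=True))
    w=R.from_euler("xyz",a,degrees=True).apply(np.c_[u,np.ones(len(u))])
    return np.array(e)+w*((z-e[2])/w[:,2])[:,None]
E
```

```text
(no output)
```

View pics/topc.png

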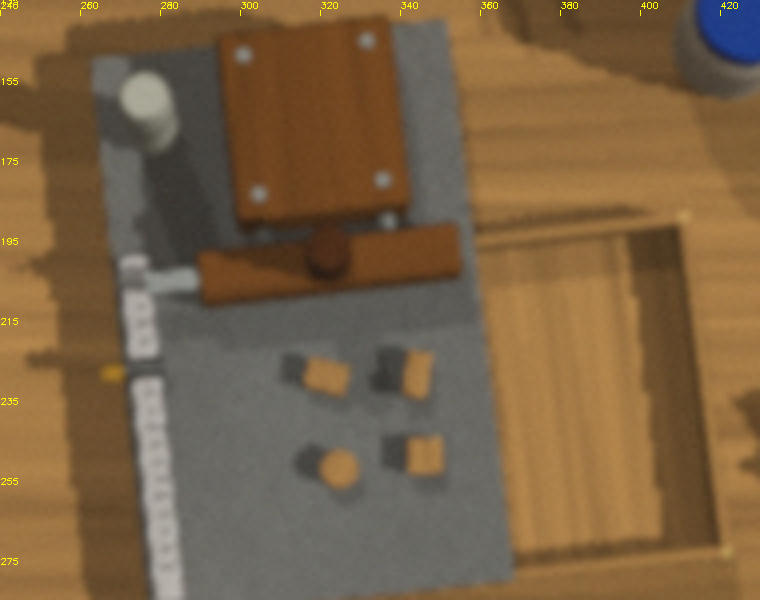

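View pics/scc.png

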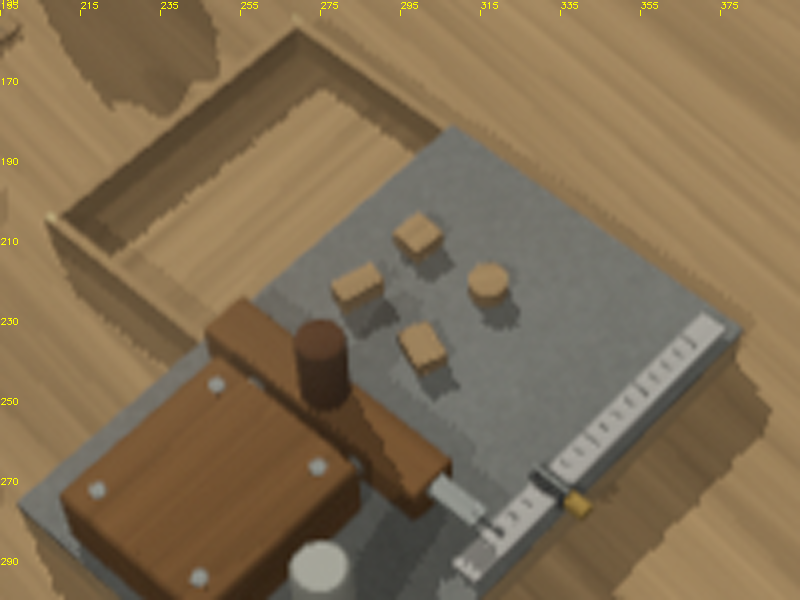

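View pics/scr.png

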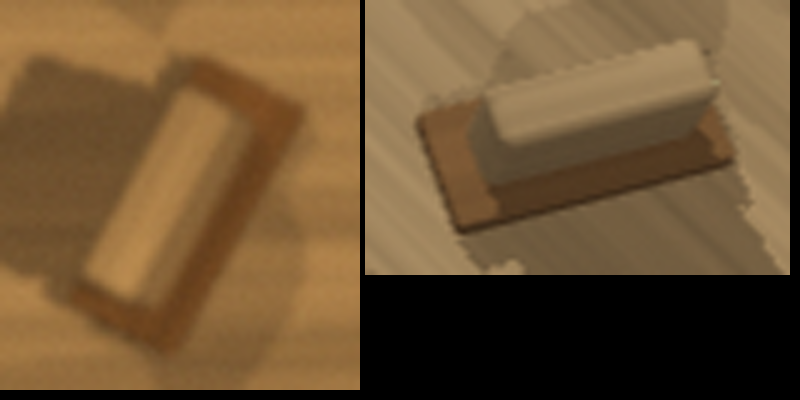

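```bash
cat > fit.py <<'E'
from h import *
def fitpose(obs,x0):
    def w(p,P): P=np.array(P,float);c,s=np.cos(p[2]),np.sin(p[2]);return [p[0]+c*P[0]-s*P[1],p[1]+s*P[0]+c*P[1],P[2]]
    fn=lambda p:np.concatenate([proj(n,w(p,P))[0]-px for n,P,px in obs])
    r=least_squares(fn,x0,loss="soft_l1");print("res",np.round(fn(r.x).reshape(-1,2),1).tolist());return r.x
t=lambda x,y:(240+x/4-.4,135+y/4-.4); s=lambda x,y:(195+x/4-.4,150+y/4-.4)
j=fitpose([("top",(.2,.125,.03),t(93,58)),("top",(.2,-.085,.03),t(443,20)),("top",(-.13,-.085,.03),t(513,580)),
("scene",(-.13,-.085,.03),s(452,127)),("scene",(-.13,.125,.03),s(742,328)),("scene",(.2,-.085,.03),s(18,503))],[.45,0,0.])
print("jig",j[:2],np.degrees(j[2]))
c,sn=np.cos(j[2]),np.sin(j[2]);J=np.array([[c,-sn],[sn,c]])
def tojig(P):return (np.atleast_2d(P)[:,:2]-j[:2])@J*1000
for nm,z,a,b in [("rider",.043,t(145,367),s(548,485)),("ptr",.05,t(147,281),s(500,531)),("knobtop",.109,t(328,242),s(321,340)),
 ("o1",.042,t(326,377),s(422,346)),("o2",.044,t(417,374),s(357,282)),("o3",.042,t(340,468),s(488,280)),("o4",.042,t(425,455),s(418,234))]:
    print(nm,tojig(ray("top",a,z)).round(1),tojig(ray("scene",b,z)).round(1))
a=lambda x,y:(140+x/6-.4,205+y/6-.4); b=lambda x,y:(390+(x-365)/5-.4,330+y/5-.4)
q=fitpose([("top",(.055,.023,.012),a(195,58)),("top",(.055,-.023,.012),a(302,105)),("top",(-.055,-.023,.012),a(165,352)),
("scene",(.042,-.012,.06),b(482,95)),("scene",(-.042,-.012,.06),b(690,40)),("scene",(-.042,.012,.06),b(718,85)),("scene",(.042,.012,.06),b(505,143)),
("scene",(.055,.023,0),b(458,235)),("scene",(-.055,.023,0),b(733,163))],[.37,.3,-.5]) if 0 else None
obs=[("top",(.055,.023,.012),a(195,58)),("top",(.055,-.023,.012),a(302,105)),("top",(-.055,-.023,.012),a(165,352))]
q=fitpose(obs,[.37,.3,-.5]);print("scr top",q[:2],np.degrees(q[2]))
m=[ray("scene",b(*p),.06)[0] for p in [(482,95),(690,40),(718,85),(505,143)]];mm=np.mean(m,0)
d=(m[0]+m[3]-m[1]-m[2]);print("scr scene",mm,np.degrees(np.arctan2(d[1],d[0])),np.linalg.norm(d)/2)
print([(n,p.round(3)) for n,p in zip(["boxL","boxR","sciss","tape","boxL2"],ray("top",[(147,154),(495,254),(182,335),(469,323),(147,154)],0.0))])
E
python3 fit.py
```

```text
res [[-1.1, 0.1], [0.8, -0.8], [0.4, 0.0], [0.3, -0.9], [1.0, 0.2], [-0.7, 0.1]]
jig [ 0.5407301  -0.04269688] 6.573107923738773
rider [[ 14.2 110.7]] [[ 18.3 112.5]]
ptr [[ 62.4 103.9]] [[ 56.6 114. ]]
knobtop [[62.7 -0.6]] [[60.1  0.5]]
o1 [[-3.2  8.6]] [[-1.1  9.2]]
o2 [[ -7.7 -43.1]] [[ -6.9 -43.1]]
o3 [[-55.9   6.6]] [[-55.6   7.1]]
o4 [[-54.1 -42.3]] [[-52.9 -41.3]]
res [[0.3, -0.9], [-0.3, 0.1], [0.1, 0.7]]
scr top [0.51719181 0.31954368] -27.159867614114635
scr scene [0.51897967 0.31685895 0.06      ] -26.329272495779392 0.08087211486811652
[('boxL', array([0.721, 0.382, 0.   ])), ('boxR', array([ 0.483, -0.438,  0.   ])), ('sciss', array([0.293, 0.288, 0.   ])), ('tape', array([ 0.323, -0.374,  0.   ])), ('boxL2', array([0.721, 0.382, 0.   ]))]
```

Estimates: jig at (0.541, -0.043) with yaw 6.6°. Scraper at (0.518, 0.318) with yaw about -27°. Rider at jig x of about 16. Moving above the scraper now.

>>> step_arm(
  targets=[
    {"linear": [-1.6,-0.3,0],"jaw": 8.5},
    {"linear": [-3.2,-0.58,1.1]},
    {"linear": [-3.2,-0.58,1.2]},
    {"linear": [-3.2,-0.58,1.2]},
    {"linear": [-3.2,-0.58,1.2]},
    {"linear": [-3.2,-0.58,1.2]},
    {"linear": [-3.2,-0.58,1.2]},
    {"linear": [-3.2,-0.58,1.2]},
    {"linear": [-3.2,-0.58,1.2]},
    {"linear": [-3.2,-0.58,1.2]},
    {"linear": [-1.6,-0.3,0.3]},
    {"linear": [0,0,0]},
  ],
)

```text
invalid input
```

```bash
cat > look.py <<'E'
import sys
from h import *
# usage: out cam x0 y0 w h k
o,n=sys.argv[1:3];x0,y0,w,h,k=map(int,sys.argv[3:8])
im=vision.camera(n)["color"][...,::-1][y0:y0+h,x0:x0+w]
cv2.imwrite("pics/"+o,cv2.resize(im,None,fx=k,fy=k,interpolation=2))
s=sense();print(s["time"],s["position"],s["tool_rot"],s["ft_force"],s["grip_width"],s["grasp_force"])
E
python3 look.py a1.png scene 370 250 130 150 4
```

```text
0.15 [0.2574672  0.51362361 0.23053594] [-1.79919170e+02 -1.86936163e-02  1.53366628e+02] [-0.65918092 -0.20287137 -0.01871606] 0.08514218623741908 0.0
```

View pics/a1.png

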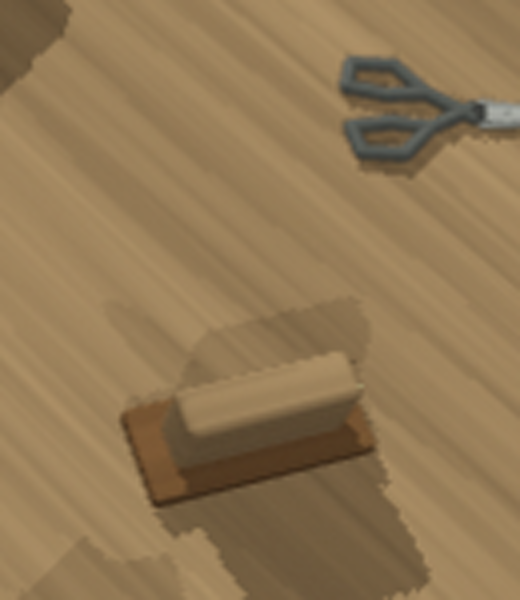

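The move was refused: every row needs all its fields. The picture shows the scraper unmoved, at about scene (432,357).

>>> step_arm(
  targets=[
    {"linear": [-1.6,-0.3,0],"twist": [0,0,0],"jaw": 8.5},
    {"linear": [-3.2,-0.58,1.1],"twist": [0,0,0],"jaw": 8.5},
    {"linear": [-3.2,-0.58,1.2],"twist": [0,0,0],"jaw": 8.5},
    {"linear": [-3.2,-0.58,1.2],"twist": [0,0,0],"jaw": 8.5},
    {"linear": [-3.2,-0.58,1.2],"twist": [0,0,0],"jaw": 8.5},
    {"linear": [-3.2,-0.58,1.2],"twist": [0,0,0],"jaw": 8.5},
    {"linear": [-3.2,-0.58,1.2],"twist": [0,0,0],"jaw": 8.5},
    {"linear": [-3.2,-0.58,1.2],"twist": [0,0,0],"jaw": 8.5},
    {"linear": [-3.2,-0.58,1.2],"twist": [0,0,0],"jaw": 8.5},
    {"linear": [-3.2,-0.58,1.2],"twist": [0,0,0],"jaw": 8.5},
    {"linear": [-1.6,-0.3,0.3],"twist": [0,0,0],"jaw": 8.5},
    {"linear": [0,0,0],"twist": [0,0,0],"jaw": 8.5},
  ],
)

```text
time: 1.35
position: [0.519, 0.3166, 0.1209]
tool_rot: [-180.0, -0.0, 153.2]
ft_force: [-0.8, -0.1, 0.6]
grip_width: 0.0853
grasp_force: 0.0
```

>>> step_arm(
  targets=[
    {"linear": [0,0,1.5],"twist": [0,0,0],"jaw": 8.5},
    {"linear": [0,0,1.9],"twist": [0,0,0],"jaw": 8.5},
    {"linear": [0,0,1.9],"twist": [0,0,0],"jaw": 8.5},
    {"linear": [0,0,1.9],"twist": [0,0,0],"jaw": 6},
    {"linear": [0,0,1.9],"twist": [0,0,0],"jaw": 4},
    {"linear": [0,0,0],"twist": [0,0,0],"jaw": 2},
    {"linear": [0,0,0],"twist": [0,0,0],"jaw": 2},
    {"linear": [0,0,0],"twist": [0,0,0],"jaw": 2},
    {"linear": [0,0,0],"twist": [0,0,0],"jaw": 2},
    {"linear": [0,0,0],"twist": [0,0,0],"jaw": 2},
  ],
  newtons=50,
)

```text
time: 2.35
position: [0.518, 0.3187, 0.031]
tool_rot: [180.0, 0.0, 153.4]
ft_force: [0.5, -0.4, -3.1]
grip_width: 0.0234
grasp_force: 51.0
```

>>> step_arm(
  targets=[
    {"linear": [0,0,-1.0],"twist": [0,0,0],"jaw": 2},
    {"linear": [0,0,-3.0],"twist": [0,0,0],"jaw": 2},
    {"linear": [0,0,-3.0],"twist": [0,0,0],"jaw": 2},
    {"linear": [0,0,-3.0],"twist": [0,0,0],"jaw": 2},
    {"linear": [-0.7,-1.6,0],"twist": [0,0,0],"jaw": 2},
    {"linear": [-1.2,-2.7,0],"twist": [0,0,0],"jaw": 2},
    {"linear": [-1.2,-2.7,0],"twist": [0,0,0],"jaw": 2},
    {"linear": [-1.2,-2.7,0],"twist": [0,0,0],"jaw": 2},
    {"linear": [-1.2,-2.7,0],"twist": [0,0,0],"jaw": 2},
    {"linear": [-1.2,-2.7,0],"twist": [0,0,0],"jaw": 2},
    {"linear": [-1.2,-2.7,0],"twist": [0,0,0],"jaw": 2},
    {"linear": [-1.2,-2.7,0],"twist": [0,0,0],"jaw": 2},
  ],
)

```text
time: 3.55
position: [0.506, 0.0926, 0.1295]
tool_rot: [-180.0, -0.1, 153.3]
ft_force: [-0.0, 0.2, -2.4]
grip_width: 0.0232
grasp_force: 51.2
```

>>> step_arm(
  targets=[
    {"linear": [-1.2,-2.7,0],"twist": [0,0,0],"jaw": 2},
    {"linear": [-1.2,-2.7,0],"twist": [0,0,0],"jaw": 2},
    {"linear": [-0.4,-1.1,0],"twist": [0,0,-3],"jaw": 2},
    {"linear": [0,0,0],"twist": [0,0,-6],"jaw": 2},
    {"linear": [0,0,0],"twist": [0,0,-6],"jaw": 2},
    {"linear": [0,0,0],"twist": [0,0,-6],"jaw": 2},
    {"linear": [0,0,0],"twist": [0,0,-6],"jaw": 2},
    {"linear": [0,0,0],"twist": [0,0,-6],"jaw": 2},
    {"linear": [0,0,0],"twist": [0,0,-0.2],"jaw": 2},
    {"linear": [0,0,0],"twist": [0,0,0],"jaw": 2},
  ],
)

```text
time: 4.55
position: [0.5024, 0.0235, 0.1298]
tool_rot: [180.0, -0.1, -173.6]
ft_force: [-0.4, -0.1, -2.2]
grip_width: 0.0232
grasp_force: 51.2
```

```bash
python3 look.py a2.png scene 200 140 200 150 4
```

```text
4.6 [0.50255647 0.02352416 0.12989143] [ 1.79995057e+02 -4.29883871e-02 -1.73572257e+02] [ 0.16657698 -0.41115886 -2.09727305] 0.023081359858060358 51.17929458618164
```

View pics/a2.png

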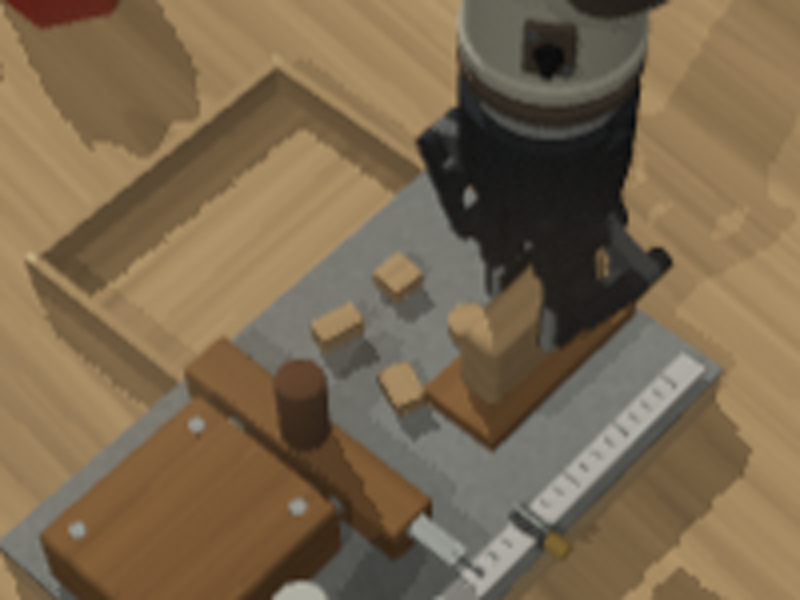

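Picture: the scraper is held level along the jig's x, left of all the offcuts. Lower it and sweep.

>>> step_arm(
  targets=[
    {"linear": [0,0,1.2],"twist": [0,0,0],"jaw": 2},
    {"linear": [0,0,1.6],"twist": [0,0,0],"jaw": 2},
    {"linear": [0,0,1.6],"twist": [0,0,0],"jaw": 2},
    {"linear": [0,0,1.4],"twist": [0,0,0],"jaw": 2},
    {"linear": [0,0,0.6],"twist": [0,0,0],"jaw": 2},
    {"linear": [0,0,0.4],"twist": [0,0,0],"jaw": 2},
    {"linear": [0,0,0],"twist": [0,0,0],"jaw": 2},
  ],
)

```text
time: 5.3
position: [0.5029, 0.0238, 0.062]
tool_rot: [180.0, -0.0, -173.4]
ft_force: [-0.7, -0.6, -0.4]
grip_width: 0.0233
grasp_force: 51.2
```

>>> step_arm(
  targets=[
    {"linear": [0,-0.5,0],"twist": [0,0,0],"jaw": 2},
    {"linear": [0,-0.9,0],"twist": [0,0,0],"jaw": 2},
    {"linear": [0,-0.9,0],"twist": [0,0,0],"jaw": 2},
    {"linear": [0,-0.9,0],"twist": [0,0,0],"jaw": 2},
    {"linear": [0,-0.9,0],"twist": [0,0,0],"jaw": 2},
    {"linear": [0,-0.9,0],"twist": [0,0,0],"jaw": 2},
    {"linear": [0,-0.9,0],"twist": [0,0,0],"jaw": 2},
    {"linear": [0,-0.9,0],"twist": [0,0,0],"jaw": 2},
    {"linear": [0,-0.9,0],"twist": [0,0,0],"jaw": 2},
    {"linear": [0,-0.9,0],"twist": [0,0,0],"jaw": 2},
    {"linear": [0,-0.9,0],"twist": [0,0,0],"jaw": 2},
    {"linear": [0,-0.9,0],"twist": [0,0,0],"jaw": 2},
  ],
)

```text
time: 6.5
position: [0.515, -0.0802, 0.0623]
tool_rot: [-180.0, -0.0, -173.4]
ft_force: [0.0, 0.1, -1.9]
grip_width: 0.0234
grasp_force: 51.2
```

>>> step_arm(
  targets=[
    {"linear": [0,-0.9,0],"twist": [0,0,0],"jaw": 2},
    {"linear": [0,-0.9,0],"twist": [0,0,0],"jaw": 2},
    {"linear": [0,-0.9,0],"twist": [0,0,0],"jaw": 2},
    {"linear": [0,-0.9,0],"twist": [0,0,0],"jaw": 2},
    {"linear": [0,-0.9,0],"twist": [0,0,0],"jaw": 2},
    {"linear": [0,-0.6,0],"twist": [0,0,0],"jaw": 2},
    {"linear": [0,0,0],"twist": [0,0,0],"jaw": 2},
    {"linear": [0,0,-1.5],"twist": [0,0,0],"jaw": 2},
    {"linear": [0,0,-3],"twist": [0,0,0],"jaw": 2},
    {"linear": [0,0,-3],"twist": [0,0,0],"jaw": 2},
    {"linear": [0,0,-2],"twist": [0,0,0],"jaw": 2},
  ],
)

```text
time: 7.6
position: [0.5218, -0.1301, 0.1609]
tool_rot: [-179.9, 0.2, -173.4]
ft_force: [-0.3, -1.1, -0.8]
grip_width: 0.0232
grasp_force: 51.2
```

>>> step_arm(
  targets=[
    {"linear": [0,1.5,0],"twist": [0,0,0],"jaw": 2},
    {"linear": [0,3.5,0],"twist": [0,0,0],"jaw": 2},
    {"linear": [0,3.5,0],"twist": [0,0,0],"jaw": 2},
    {"linear": [0,3.5,0],"twist": [0,0,0],"jaw": 2},
    {"linear": [0,3.5,0],"twist": [0,0,0],"jaw": 2},
    {"linear": [0,3.5,0],"twist": [0,0,0],"jaw": 2},
    {"linear": [0,3.5,0],"twist": [0,0,0],"jaw": 2},
    {"linear": [0,3.5,0],"twist": [0,0,0],"jaw": 2},
    {"linear": [0,3.5,0],"twist": [0,0,0],"jaw": 2},
    {"linear": [0,3.5,0],"twist": [0,0,0],"jaw": 2},
    {"linear": [0,3.5,0],"twist": [0,0,0],"jaw": 2},
    {"linear": [0,1.0,0],"twist": [0,0,0],"jaw": 2},
  ],
)

```text
time: 8.8
position: [0.4753, 0.2459, 0.1562]
tool_rot: [179.9, -0.1, -173.2]
ft_force: [0.6, 0.7, -0.9]
grip_width: 0.0232
grasp_force: 51.1
```

```bash
python3 look.py a3.png top 200 130 230 170 3; python3 look.py a3s.png scene 200 140 200 150 4;  python3 - <<'E'
import cv2,numpy as np
a=cv2.imread("pics/a3.png");b=cv2.imread("pics/a3s.png")
a=cv2.resize(a,(400,296));b=cv2.resize(b,(400,300));c=np.zeros((600,400,3),np.uint8);c[:296]=a;c[300:]=b
cv2.imwrite("pics/m3.png",cv2.resize(np.hstack([c[:300],c[300:]]),(800,300)))
E
```

```text
8.85 [0.47549981 0.24575062 0.15623981] [ 1.79937769e+02 -1.30942640e-01 -1.73203200e+02] [-0.94734172 -0.62035017 -1.46156097] 0.023158757904771395 51.144917607307434
8.9 [0.47615827 0.24396957 0.15632925] [-1.79994679e+02 -1.15190953e-01 -1.73242526e+02] [-0.26806575  1.01710304 -1.52107897] 0.023403220493377282 51.14479422569275
```

View pics/m3.png

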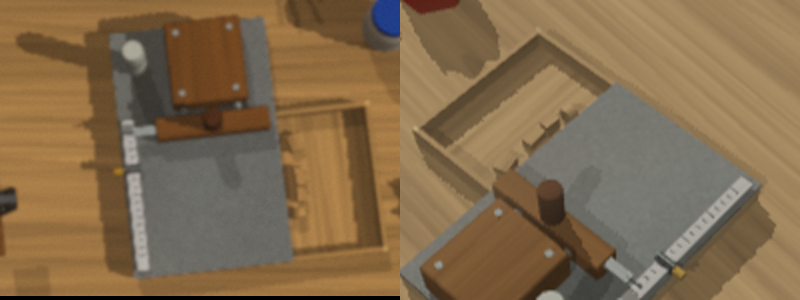

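Picture: the plate is clear. The four offcuts lie in the tray along the plate's edge. Now set the scraper down.

>>> step_arm(
  targets=[
    {"linear": [0,0,1],"twist": [0,0,0],"jaw": 2},
    {"linear": [0,0,2.5],"twist": [0,0,0],"jaw": 2},
    {"linear": [0,0,2.5],"twist": [0,0,0],"jaw": 2},
    {"linear": [0,0,2.5],"twist": [0,0,0],"jaw": 2},
    {"linear": [0,0,2.0],"twist": [0,0,0],"jaw": 2},
    {"linear": [0,0,1.2],"twist": [0,0,0],"jaw": 2},
    {"linear": [0,0,0.5],"twist": [0,0,0],"jaw": 2},
    {"linear": [0,0,0.2],"twist": [0,0,0],"jaw": 2},
    {"linear": [0,0,0.1],"twist": [0,0,0],"jaw": 2},
    {"linear": [0,0,0],"twist": [0,0,0],"jaw": 2},
  ],
)

```text
time: 9.9
position: [0.4786, 0.2425, 0.0331]
tool_rot: [180.0, 0.1, -173.4]
ft_force: [0.3, -0.2, -1.9]
grip_width: 0.0233
grasp_force: 51.2
```

Not touching yet; another 2 mm, then release and rise.

>>> step_arm(
  targets=[
    {"linear": [0,0,0.12],"twist": [0,0,0],"jaw": 2},
    {"linear": [0,0,0.08],"twist": [0,0,0],"jaw": 2},
    {"linear": [0,0,0],"twist": [0,0,0],"jaw": 2},
    {"linear": [0,0,0],"twist": [0,0,0],"jaw": 4},
    {"linear": [0,0,0],"twist": [0,0,0],"jaw": 6},
    {"linear": [0,0,0],"twist": [0,0,0],"jaw": 8.5},
    {"linear": [0,0,0],"twist": [0,0,0],"jaw": 8.5},
    {"linear": [0,0,0],"twist": [0,0,0],"jaw": 8.5},
    {"linear": [0,0,-1],"twist": [0,0,0],"jaw": 8.5},
    {"linear": [0,0,-3],"twist": [0,0,0],"jaw": 8.5},
    {"linear": [0,0,-4],"twist": [0,0,0],"jaw": 8.5},
    {"linear": [0,0,-4],"twist": [0,0,0],"jaw": 8.5},
  ],
)

```text
time: 11.1
position: [0.4775, 0.2423, 0.152]
tool_rot: [-180.0, -0.0, -173.4]
ft_force: [-0.2, 0.6, -0.1]
grip_width: 0.0855
grasp_force: 0.0
```

>>> step_arm(
  targets=[
    {"linear": [-0.4,-1.5,0],"twist": [0,0,0],"jaw": 8.5},
    {"linear": [-0.9,-3,0],"twist": [0,0,0],"jaw": 8.5},
    {"linear": [-0.9,-3,0],"twist": [0,0,0],"jaw": 8.5},
    {"linear": [-0.9,-3,0],"twist": [0,0,0],"jaw": 8.5},
    {"linear": [-0.9,-3,0],"twist": [0,0,0],"jaw": 8.5},
    {"linear": [-0.9,-3,0],"twist": [0,0,0],"jaw": 8.5},
    {"linear": [-0.9,-3,0],"twist": [0,0,0],"jaw": 8.5},
    {"linear": [-0.9,-3,0],"twist": [0,0,0],"jaw": 8.5},
    {"linear": [-0.9,-3,0],"twist": [0,0,0],"jaw": 8.5},
    {"linear": [-0.9,-3,0],"twist": [0,0,0],"jaw": 8.5},
    {"linear": [-0.5,-0.6,0],"twist": [0,0,0],"jaw": 8.5},
    {"linear": [0,0,0],"twist": [0,0,0],"jaw": 8.5},
  ],
)

```text
time: 12.3
position: [0.6009, -0.0373, 0.1503]
tool_rot: [180.0, 0.0, -173.5]
ft_force: [0.0, 0.0, -0.2]
grip_width: 0.0848
grasp_force: 0.0
```

>>> step_arm(
  targets=[
    {"linear": [0,0,1],"twist": [0,0,0],"jaw": 8.5},
    {"linear": [0,0,1.8],"twist": [0,0,0],"jaw": 8.5},
    {"linear": [0,0,1.8],"twist": [0,0,0],"jaw": 8.5},
    {"linear": [0,0,1.8],"twist": [0,0,0],"jaw": 8.5},
    {"linear": [0,0,1.8],"twist": [0,0,0],"jaw": 8.5},
    {"linear": [0,0,0],"twist": [0,0,0],"jaw": 8.5},
  ],
)

```text
time: 12.9
position: [0.5973, -0.0343, 0.0646]
tool_rot: [179.8, -0.4, -173.3]
ft_force: [-0.1, 0.0, 0.3]
grip_width: 0.0851
grasp_force: 0.0
```

>>> step_arm(
  targets=[
    {"linear": [0,0,0],"twist": [0,0,0],"jaw": 8.5},
    {"linear": [0,0,0],"twist": [0,0,0],"jaw": 6},
    {"linear": [0,0,0],"twist": [0,0,0],"jaw": 4},
    {"linear": [0,0,0],"twist": [0,0,0],"jaw": 3},
    {"linear": [0,0,0],"twist": [0,0,0],"jaw": 2},
    {"linear": [0,0,0],"twist": [0,0,0],"jaw": 2},
    {"linear": [0,0,0],"twist": [0,0,0],"jaw": 2},
    {"linear": [0,0,0],"twist": [0,0,0],"jaw": 2},
    {"linear": [0,0,0],"twist": [0,0,0],"jaw": 2},
  ],
  newtons=70,
)

```text
time: 13.8
position: [0.601, -0.0373, 0.0691]
tool_rot: [-179.9, 0.0, -173.4]
ft_force: [-2.1, -4.2, 5.1]
grip_width: 0.0245
grasp_force: 68.9
```

>>> step_arm(
  targets=[
    {"linear": [0.2,0,0],"twist": [0,0,0],"jaw": 2},
    {"linear": [0.4,0,0],"twist": [0,0,0],"jaw": 2},
    {"linear": [0.4,0,0],"twist": [0,0,0],"jaw": 2},
    {"linear": [0.5,0,0],"twist": [0,0,0],"jaw": 2},
    {"linear": [0.5,0,0],"twist": [0,0,0],"jaw": 2},
    {"linear": [0.5,0,0],"twist": [0,0,0],"jaw": 2},
    {"linear": [0.5,0,0],"twist": [0,0,0],"jaw": 2},
    {"linear": [0.5,0,0],"twist": [0,0,0],"jaw": 2},
    {"linear": [0.4,0,0],"twist": [0,0,0],"jaw": 2},
    {"linear": [0.2,0,0],"twist": [0,0,0],"jaw": 2},
    {"linear": [0,0,0],"twist": [0,0,0],"jaw": 2},
    {"linear": [0,0,0],"twist": [0,0,0],"jaw": 2},
  ],
)

```text
time: 15.0
position: [0.5623, -0.0418, 0.0692]
tool_rot: [-179.9, 0.3, -173.5]
ft_force: [7.2, -3.0, -0.8]
grip_width: 0.0247
grasp_force: 68.6
```

```bash
python3 look.py t4.png top 255 185 50 60 8; python3 look.py s4.png scene 300 240 60 60 8; python3 look.py s4t.png scene 200 140 120 100 3;python3 - <<'E'
import cv2,numpy as np
p="pics/"
a,b,d=[cv2.imread(p+f) for f in("t4.png","s4.png","s4t.png")]
c=np.zeros((480,800,3),np.uint8);c[:480,:320]=a[:,40:360];c[:,320:800]=b
# offcut inset in lower-left of the second panel
cv2.imwrite(p+"m4.png",c)
E
```

```text
15.05 [ 0.56231673 -0.04174856  0.0691711 ] [-179.89031021    0.34669134 -173.45463759] [ 6.35773786 -3.64521305  0.40492112] 0.024838346402747524 68.63946676254272
15.1 [ 0.56232402 -0.04175974  0.06918501] [-179.88888178    0.34683162 -173.45736409] [ 6.92010307 -2.94360431 -0.7358208 ] 0.024403696216366184 68.63942742347717
15.15 [ 0.56234541 -0.04176489  0.06918276] [-179.88981075    0.34806397 -173.45636391] [ 8.08930932 -3.43288239 -1.3520254 ] 0.024571750773733213 68.63969564437866
```

View pics/m4.png

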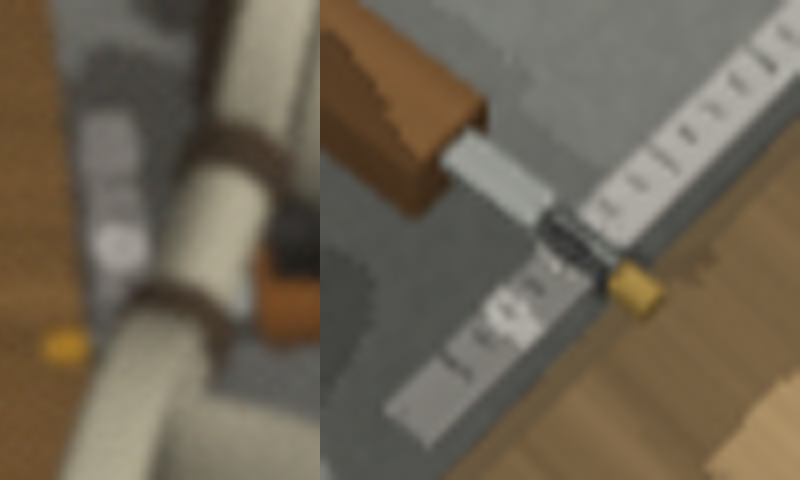

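The current scene view shows the pointer bar close to the rider; the top view is blocked by the arm. I'll take numeric profiles along the rail.

```bash
cat > prof.py <<'E'
from h import *
j=[.5407301,-.04269688,np.radians(6.573108)];c,s=np.cos(j[2]),np.sin(j[2])
def plan(im,n,z,xs,ys):
    X,Y=np.meshgrid(xs,ys);P=np.c_[(j[0]+c*X-s*Y).ravel(),(j[1]+s*X+c*Y).ravel(),np.full(X.size,z)]
    m=proj(n,P).reshape(*X.shape,2).astype(np.float32)
    return cv2.remap(im,m[...,0],m[...,1],cv2.INTER_LINEAR)
if __name__=="__main__":
    f=vision.camera("scene")["color"][...,::-1].copy();cv2.imwrite("pics/sf.png",f)
    for nm,im,n,z in [("scene0",cv2.imread("pics/scene0.png"),"scene",.043),("top0",cv2.imread("pics/top0.png"),"top",.043),("now",f,"scene",.043)]:
        xs=np.arange(-4,74,2)/1000
        print(nm);print("x   ",*[f"{int(x*1000):3d}" for x in xs])
        for y in (96,100,104,108,112,116,120,124):
            print(f"y{y:3d}",*[f"{v:3d}" for v in cv2.cvtColor(plan(im,n,z,xs,[y/1000]),cv2.COLOR_BGR2GRAY)[0]])
E
python3 prof.py
```

```text
scene0
x     -4  -2   0   2   4   6   8  10  12  14  16  18  20  22  24  26  28  30  32  34  36  38  40  42  44  46  48  50  52  54  56  58  60  62  64  66  68  70  72
y 96 113 112 112 112 112 113 113 112 111 110 110 112 113 115 114 112 111 111 110 106 100  99  99  99  99  99 114 138 144 134 134 145 127  93  78  77  77  77  76
y100 113 112 111 112 112 111 112 109 112 117 108 106 106 112 112 111 111 112 111 108 100  99 101 102 101 100 101 105 104  84  91 101  91  84  78  76  76  75  75
y104 120 119 120 119 117 116 108  94  94 110  80  62  66  94 119 121 121 120 120 121 119 117 114 114 116 117 115 117 109  90  89 110 110  81  80  80  80  82  81
y108 164 165 161 149 148 164 160 133 103 110  88  62  63  82 132 161 165 162 154 152 165 166 159 145 142 157 165 162 138 114 116 156 159 129 114 119 119 118 119
y112 159 165 160 151 143 159 160 142 107 111  87  62  59  75 127 166 166 160 141 146 162 165 158 139 128 159 165 160 126  94 104 155 159 140 127 121 118 119 119
y116 163 163 163 162 163 164 159 137 102 108  91  65  64  90 140 161 163 164 162 164 164 164 163 162 159 161 162 163 158 156 15
[... 2562 characters left out ...]
 159 129 121 112 122 125 123 117  97 105 124 125 124 125
y112 165 171 167 156 140 154 158 147 103  91  62  59  64  80 121 145 125 119 105 108 126 150 160 150 147 169 152 120 103 110 124 124 119 107 109 122 124 124 124
y116 170 170 170 169 166 163 163 144 107 110  90  66  68  91 129 127 123 123 122 123 123 133 154 168 170 165 136 122 120 120 123 123 121 110 110 123 123 123 123
y120 150 152 151 150 151 150 141 118  91 108  89  62  67  92 118 119 119 121 121 119 120 123 135 153 155 150 137 121 119 120 120 118 120 120 118 121 120 118 120
y124  80  83  83  84  84  81  72  69  83 100  97  88  71  52  58  74  80  83  84  82  82  82  81  80  81  82  81  81  80  80  81  81  82  82  81  82  84  83  82
```

```bash
cat > prof2.py <<'E'
from prof import *
def edges(im,n,z,x0,x1,ys,lab):
    xs=np.arange(x0,x1,.5)/1000
    g=cv2.cvtColor(plan(im,n,z,xs,np.array(ys)/1000),cv2.COLOR_BGR2LAB).astype(float)
    v=g.mean(0); d=np.linalg.norm(np.gradient(cv2.GaussianBlur(v[None],(5,1),1)[0],axis=0),axis=1)
    pk=[i for i in range(2,len(d)-2) if d[i]==d[i-2:i+3].max() and d[i]>1.2]
    out=[]
    for i in pk:
        a=d[i-1:i+2];out.append((round(xs[i]*1000+.25*(a[2]-a[0])/(2*a[1]-a[0]-a[2]+1e-9),1),round(d[i],1)))
    print(lab,n,z,out)
S,T=cv2.imread("pics/scene0.png"),cv2.imread("pics/top0.png")
for im,n in((S,"scene"),(T,"top")):
    edges(im,n,.059,30,90,np.arange(40,70,2),"jaw true 45,75")
    edges(im,n,.059,30,90,np.arange(-70,-30,2),"jaw R 45,75")
    edges(im,n,.030,-145,-115,np.arange(40,100,4),"plate front -130")
    edges(im,n,.030,185,215,np.arange(-70,-60,2),"plate back 200")
    edges(im,n,.043,0,35,np.arange(106,119,2),"rider")
    edges(im,n,.040,0,35,np.arange(106,119,2),"rider")
    edges(im,n,.05,40,80,np.arange(86,95,2),"ptrbar c=60")
    edges(im,n,.05,40,80,np.arange(100,108,2),"tip c=60")
E
python3 prof2.py
```

```text
jaw true 45,75 scene 0.059 [(np.float64(31.4), np.float64(1.4)), (np.float64(46.3), np.float64(4.1)), (np.float64(67.0), np.float64(1.9)), (np.float64(74.0), np.float64(2.6)), (np.float64(84.2), np.float64(3.0))]
jaw R 45,75 scene 0.059 [(np.float64(31.4), np.float64(1.5)), (np.float64(46.2), np.float64(2.8)), (np.float64(73.6), np.float64(4.0)), (np.float64(80.3), np.float64(3.7))]
plate front -130 scene 0.03 [(np.float64(-139.7), np.float64(1.8)), (np.float64(-129.6), np.float64(2.2))]
plate back 200 scene 0.03 [(np.float64(186.6), np.float64(5.3)), (np.float64(199.4), np.float64(4.9)), (np.float64(206.3), np.float64(6.6))]
rider scene 0.043 [(np.float64(1.3), np.float64(1.6)), (np.float64(4.7), np.float64(1.8)), (np.float64(10.4), np.float64(8.8)), (np.float64(16.2), np.float64(9.5)), (np.float64(22.9), np.float64(12.8)), (np.float64(31.2), np.float64(2.2))]
rider scene 0.04 [(np.float64(3.2), np.float64(1.7)), (np.float64(9.0), np.float64(8.9)), (np.float64(12.0), np.float64(2.2)), (np.float64(14.9), np.float64(9.0)), (np.float64(21.5), np.float64(12.6)), (np.float64(30.0), np.fl
[... 607 characters left out ...]
 np.float64(2.4)), (np.float64(74.3), np.float64(2.7)), (np.float64(83.7), np.float64(1.4))]
plate front -130 top 0.03 [(np.float64(-130.5), np.float64(2.4))]
plate back 200 top 0.03 [(np.float64(198.9), np.float64(3.4))]
rider top 0.043 [(np.float64(8.0), np.float64(7.6)), (np.float64(20.0), np.float64(7.5))]
rider top 0.04 [(np.float64(8.3), np.float64(7.6)), (np.float64(20.4), np.float64(7.6))]
ptrbar c=60 top 0.05 [(np.float64(48.9), np.float64(1.7)), (np.float64(54.7), np.float64(6.1)), (np.float64(66.8), np.float64(6.4))]
tip c=60 top 0.05 [(np.float64(42.4), np.float64(2.0)), (np.float64(67.5), np.float64(3.4)), (np.float64(72.4), np.float64(1.7)), (np.float64(77.2), np.float64(4.9))]
```

>>> step_arm(
  targets=[
    {"linear": [0.2,0,0],"twist": [0,0,0],"jaw": 2},
    {"linear": [0.2,0,0],"twist": [0,0,0],"jaw": 2},
    {"linear": [0.2,0,0],"twist": [0,0,0],"jaw": 2},
    {"linear": [0.04,0,0],"twist": [0,0,0],"jaw": 2},
    {"linear": [0,0,0],"twist": [0,0,0],"jaw": 2},
    {"linear": [0,0,0],"twist": [0,0,0],"jaw": 2},
    {"linear": [0,0,0],"twist": [0,0,0],"jaw": 2},
  ],
)

```text
time: 15.9
position: [0.5561, -0.0425, 0.0692]
tool_rot: [-179.9, 0.4, -173.5]
ft_force: [7.7, -3.9, -1.5]
grip_width: 0.0245
grasp_force: 68.8
```

```bash
python3 - <<'E'
import prof2
from prof2 import *
N=vision.camera("scene")["color"][...,::-1].copy();cv2.imwrite("pics/sf2.png",N)
O=cv2.imread("pics/sf.png")
print()
for im in(S,O,N):
    edges(im,"scene",.056,0,75,np.arange(84,94,2),"bar")
    edges(im,"scene",.059,-10,80,np.arange(50,70,2),"jaw")
s=sense();print(s["position"],s["ft_force"],s["grip_width"])
for y in(98,100,102,104,106,108,110,112,114,116,120):
    print(y,*cv2.cvtColor(plan(N,"scene",.05,np.arange(4,28,2)/1000,[y/1000]),cv2.COLOR_BGR2GRAY)[0], "|",*cv2.cvtColor(plan(S,"scene",.05,np.arange(4,28,2)/1000,[y/1000]),cv2.COLOR_BGR2GRAY)[0])
v=np.hstack([cv2.resize(plan(i,"scene",.043,np.arange(-10,40,.25)/1000,np.arange(128,70,-.25)/1000).transpose(1,0,2)[::-1],None,fx=1.7,fy=1.7,interpolation=1) for i in(S,N)])
b=cv2.resize(N[155:235,225:310],None,fx=3,fy=3,interpolation=2)
w=np.zeros((max(v.shape[0]+b.shape[0],1),max(v.shape[1],b.shape[1]),3),np.uint8);w[:v.shape[0],:v.shape[1]]=v;w[v.shape[0]:,:b.shape[1]]=b
print(w.shape);cv2.imwrite("pics/last.png",w)
E
```

```text
jaw true 45,75 scene 0.059 [(np.float64(31.4), np.float64(1.4)), (np.float64(46.3), np.float64(4.1)), (np.float64(67.0), np.float64(1.9)), (np.float64(74.0), np.float64(2.6)), (np.float64(84.2), np.float64(3.0))]
jaw R 45,75 scene 0.059 [(np.float64(31.4), np.float64(1.5)), (np.float64(46.2), np.float64(2.8)), (np.float64(73.6), np.float64(4.0)), (np.float64(80.3), np.float64(3.7))]
plate front -130 scene 0.03 [(np.float64(-139.7), np.float64(1.8)), (np.float64(-129.6), np.float64(2.2))]
plate back 200 scene 0.03 [(np.float64(186.6), np.float64(5.3)), (np.float64(199.4), np.float64(4.9)), (np.float64(206.3), np.float64(6.6))]
rider scene 0.043 [(np.float64(1.3), np.float64(1.6)), (np.float64(4.7), np.float64(1.8)), (np.float64(10.4), np.float64(8.8)), (np.float64(16.2), np.float64(9.5)), (np.float64(22.9), np.float64(12.8)), (np.float64(31.2), np.float64(2.2))]
rider scene 0.04 [(np.float64(3.2), np.float64(1.7)), (np.float64(9.0), np.float64(8.9)), (np.float64(12.0), np.float64(2.2)), (np.float64(14.9), np.float64(9.0)), (np.float64(21.5), np.float64(12.6)), (np.float64(30.0), np.fl
[... 2763 characters left out ...]
2 | 110 111 111 109 105 102 109 108 90 85 94 112
106 114 112 109 94 73 62 79 88 63 49 59 78 | 116 117 114 109 103 91 100 104 70 66 75 108
108 142 145 140 124 77 65 81 86 63 48 59 82 | 141 143 140 137 125 102 99 106 70 56 73 112
110 157 152 165 144 95 58 79 87 63 52 59 81 | 156 147 160 161 149 115 105 108 70 60 68 107
112 152 142 152 145 89 61 78 86 63 50 58 83 | 159 142 148 163 157 116 100 105 74 60 64 102
114 151 148 153 154 96 63 81 85 65 48 59 84 | 157 147 149 164 154 122 107 104 72 59 64 98
116 155 158 165 157 110 81 89 92 63 47 56 87 | 159 152 160 163 155 118 104 116 72 55 57 105
120 166 169 169 166 152 124 102 90 60 52 70 107 | 162 162 163 159 147 117 102 101 68 62 75 126
(580, 788, 3)
```

View pics/last.png

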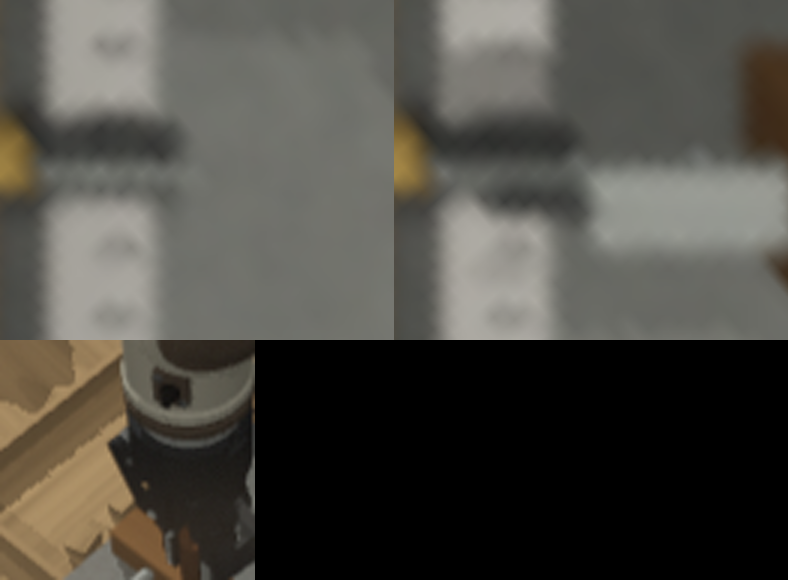

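Picture: the pointer bar now sits over the rider, about 0.4 mm short of the ridge estimate. A small final nudge, then hand in.

>>> step_arm(
  targets=[
    {"linear": [0.04,0,0],"twist": [0,0,0],"jaw": 2},
    {"linear": [0,0,0],"twist": [0,0,0],"jaw": 2},
    {"linear": [0,0,0],"twist": [0,0,0],"jaw": 2},
    {"linear": [0,0,0],"twist": [0,0,0],"jaw": 2},
    {"linear": [0,0,0],"twist": [0,0,0],"jaw": 2},
  ],
)

```text
time: 16.45
position: [0.5559, -0.0425, 0.0692]
tool_rot: [-179.9, 0.4, -173.5]
ft_force: [8.9, -3.5, -2.2]
grip_width: 0.0245
grasp_force: 68.8
```

```bash
python3 - <<'E'
from station import order,sense
s=sense();print(s["time"],s["position"],s["grasp_force"])
print(order.close_job())
E
```

```text
16.45 [ 0.55585269 -0.04254428  0.06919066] 68.77582669258118
the job is handed in; nothing more can be done
None
```

Job handed in at 16.5 s: all four offcuts are in the tray, the scraper is set down on the table left of the jig (not re-checked by camera), and the gripper still holds the jaw about 45 mm out, with the pointer on the rider's ridge to within about 1 mm by my estimate.

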